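# Pop the purple sample port

### The job

Open the sample port with the purple hatch: press its hatch down once at the white spot until the latch trips, take the finger away and let it pop up. Watch that it stays open by itself for a good second, untouched and never pushed back down, and then confirm by pressing the green button on that same port fully down and releasing it. Leave the yellow-orange port shut and its button alone, and do not move or pick up the racks, tubes and other things on the bench.

Things in the scene. Friction and masses are not known exactly. Their poses are not given: they have to be found in the camera images.
- purple_port: the port to open: cream sample port, fixed to the table, 180 (x) x 150 (y) mm, flat deck 100 mm high. Origin: centre of its underside; its +x points from the front to the hatch hinge, z up. The hatch is in the middle of the deck, the green button in front of it, at the port's left front (+y)
- purple_hatch (a joint): hinge of the purple hatch, rad: 0 latched shut, 0.6 fully open, -0.094 pressed to its stop. Sprung open, held by a push-push latch: pressed at the white spot it yields at 3 to 4 N, trips once the spot has sunk 5 mm, hard stop at 7 mm; as the finger lifts, it rises by itself, the free edge by 50 mm. Nothing else opens it; pushed down again when open, it latches shut
- purple_press (a point): centre of the white 20 mm disc on top of the purple hatch, the place to press: 18 mm from the free edge, 112 mm above the table when shut, 42 mm higher when open; moves with the hatch, +z normal to it. The hatch is a plate 92 mm long (port's x), 80 mm wide, hinged at the port's far (+x) end, free edge towards the front, its top 12 mm above the deck when shut
- purple_button_top (a point): centre of the top face of the green button, 26 mm across, on the purple port's deck (118 mm above the table, 60 mm in front of the port's centre and 35 mm to its left); pressed straight down it travels 6 mm against up to 5 N and springs back
- purple_button (a joint): travel of the purple port's green button, m: 0 up, 0.006 fully down
- yellow_port: the port to leave alone, with the yellow-orange hatch: cream sample port, fixed to the table, 180 (x) x 150 (y) mm, flat deck 100 mm high. Origin: centre of its underside; its +x points from the front to the hatch hinge, z up. The hatch is in the middle of the deck, the green button in front of it, at the port's left front (+y)
- yellow_hatch (a joint): hinge of the yellow-orange hatch, rad: the same mechanism as the purple one, 0 latched shut
- yellow_press (a point): centre of the white 20 mm disc on top of the yellow-orange hatch, the place to press: 18 mm from the free edge, 112 mm above the table when shut, 42 mm higher when open; moves with the hatch, +z normal to it. The hatch is a plate 92 mm long (port's x), 80 mm wide, hinged at the port's far (+x) end, free edge towards the front, its top 12 mm above the deck when shut
- yellow_button (a joint): travel of the yellow-orange port's green button, m: 0 up, 0.006 fully down
- orange_rack: grey tube rack, 116 x 72 mm, with orange-capped tubes 92 mm high, loose; origin at the centre of its underside
- purple_rack: grey tube rack, 94 x 72 mm, with purple-capped tubes 92 mm high, loose; origin at the centre of its underside
- black_tray: empty black tube tray, 100 x 150 x 22 mm, loose; origin at the centre of its underside
- stand_tube: one purple-capped tube in a white round foot of 48 mm diameter, 103 mm high, standing loose between the two ports; origin at the centre of its underside
- pen: blue pen, 140 mm long along its x, 12 mm high, loose; origin at the middle of its underside
- yellow_bin: empty yellow bin, 150 mm across the rim, 190 mm high, loose; origin at the centre of its underside
- carton: cardboard box, 90 x 120 x 80 mm, loose; origin at the centre of its underside

How it is judged (in metres and radians):
On the way, in this order (a step that is already met when the one before it is completed fails the run):
1. the purple hatch is pressed down past its latched height (value of joint purple_hatch below -0.045 rad), for 0.02 s.
2. the purple hatch stands open by itself, untouched, for a second (value of joint purple_hatch above 0.5 rad and contact force between anything else and purple_port below 0.2 N), for 1 s.
3. the purple port's green button is pressed down with the hatch open (value of joint purple_button above 0.004 m and value of joint purple_hatch above 0.5 rad), for 0.04 s.
At the end, for the whole second after the job is handed in: the purple hatch stands open (beyond 0.5 rad) by itself, its green button is up again (within 1.5 mm), the yellow-orange hatch is shut (within 0.03 rad) and its button up, and every loose thing is at rest within 20 mm of where it stood (value of joint purple_hatch above 0.5 rad and value of joint each of purple_button, yellow_button below 0.0015 m and value of joint yellow_hatch between -0.03 and 0.03 rad and distance of each of orange_rack, purple_rack, black_tray, stand_tube, pen, yellow_bin, carton from where it was at the start of the episode below 0.02 m and linear speed of each of orange_rack, purple_rack, black_tray, stand_tube, pen, yellow_bin, carton below 0.03 m/s); the robot touches nothing.
It fails at once if the purple hatch is pushed back down after it has popped (value of joint purple_hatch between 0.15 and 0.48 rad and velocity of joint purple_hatch below -0.15 rad/s).
It fails at once if the purple port's button is pressed before its hatch is open (value of joint purple_button above 0.003 m and value of joint purple_hatch below 0.45 rad).
It fails at once if the yellow-orange hatch is pressed or opened (value of joint yellow_hatch below -0.03 rad or value of joint yellow_hatch above 0.05 rad).
It fails at once if the yellow-orange port's button is pressed (value of joint yellow_button above 0.003 m).
It fails at once if a loose thing on the bench is moved by more than 20 mm or lifted (distance of any of orange_rack, purple_rack, black_tray, stand_tube, pen, yellow_bin, carton from where it was at the start of the episode above 0.02 m or height (world z) of any of orange_rack, purple_rack, black_tray, stand_tube, pen, yellow_bin, carton above 0.01 m).
It also fails if it takes over 38 s, if anything falls off the work surface, if the arm or the gripper's body presses on something with over 40 N, if the wrist force passes 120 N, or if a joint passes its speed limit or range.

### The arm

A 6-joint arm with a two-finger parallel gripper is mounted at the origin on the work surface. World frame = base frame: x ahead of the robot, y to its left, z up, the work surface at z = 0. Lengths are in m, angles in degrees, forces in N, time in s.
With the tool pointing down it reaches from about 0.3 to 0.75 m from the base axis. Payload 8.5 kg.
Tool frame: the origin (TCP) lies on the centre line of the jaws, within the pads' length; the fingertips stand 22 mm ahead of it and the grasp point (between the pads) lies 3 mm ahead of it (env.tip_reach is the distance from the TCP to the fingertips, in m); y points along the fingers, z is the direction in which the jaws open and shut, and the axes are right-handed (so a half turn about y gives the same grasp; the last joint's range is limited). The gripper opens to 85 mm and grips with 20 to 120 N. Pads are 22 mm wide; open, the fingers measure 114 mm over their backs; the gripper's body (76 mm by 85 mm) begins 54 mm behind the grasp point. The pads swing forward as they close: fully open they stand 13 mm farther back than shut.
Start: joints at [51.778, 21.807, 74.336, -0, 83.858, -12.336], TCP at [0.24, 0.495, 0.253] pointing down, gripper open.
Joint ranges: [-178.18, 178.18], [-50.72, 133.34], [12.68, 142.11], [-81.47, 261.47], [9.98, 163.14], [-165.26, 165.26]. Speed limits (degrees/s): [136.94, 136.94, 180, 180, 180, 180].

### API

Orientations are given as a 3x3 rotation matrix whose columns are the frame's x, y, z axes.
In Python, from rig import env, get_image gives the robot as it stands. The module is installed in compiled form; this text tells all that it offers.
- The arm moves only by the tool carry_out, never from a script. Its argument "targets" is a list that holds one entry, the list of rows, each a list of 7 numbers: the closure, from 0 (fully open) to 1 (shut), then the shift along the world's x, y, z in mm, then the turn, a rotation vector about the world's x, y, z in degrees. In form: [[[claw, dx, dy, dz, ax, ay, az], ...]]. A call has 1 to 20 rows; each row is the pose to reach, as a shift and turn from the pose commanded when the call began; what a row does not reach only later rows make up. A row lasts 1/12 s, in which the tool goes at most 41.7 mm and 7.16 degrees, less where a joint would pass 70% of its speed; a pose out of reach is approached as far as the arm can. A call with a gripper value outside its range is refused whole. The fingers move at their own pace and stop on an object; "squeeze" is the grip in N (left out, the last holds). Time passes only in rows, so rows that repeat a pose let the fingers close. It gives the time, the measured TCP pose, the force and the opening at its end, in the units of the state.
- env.observe(): the state, without advancing time (a new reading comes with each control period).
- get_image(name): name is "scene" or "side" or "wrist"; returns a dict with "img" (400x640x3 uint8, red, green, blue), "fx", "fy", "cx", "cy" (pixels), "rvec" (rotation vector, rad) and "tvec" (3), from world to camera coordinates, as OpenCV has them. Camera axes: x right, y down, z forward; pixel columns grow to the right and rows downward; lengths in m; the calibration is good to about 2 mm. A picture is of the moment at which its call begins. There is no depth.
- env.close_job(): hands the job in, once; it reports no verdict.
The state is a dict: "time_s": time; "q": joint angles; "qvel": joint speeds; "joint_efforts": joint torques, N m; "position": TCP position; "tool_rot": TCP orientation; "ft_force": force on the tool from outside, world axes, zero at the start; "wrist_torque": the same for the moment, N m; "grip_width": finger opening in m.
Only numpy, scipy, OpenCV 4.12 (cv2) and the standard library are available. Lean on these libraries where they do the work, as an engineer would, in place of code of your own. Each camera call takes 0.05 s, during which the arm holds its last target.

## Working session

There is one attempt and no reset: what is moved stays moved. The work goes in short steps, Python scripts to look and compute and a tool call to move; the robot and the scene stay as the last step left them, time stands still between calls to the robot, and variables do not carry over. Pictures are saved under pics/ and viewed, and the job is handed in when it is done.

Besides the shell and the picture viewer there is one more tool, called after "Request:" by a JSON object that holds its "api" and its "payload", one argument or row to a line. carry_out: Moves the arm, as the interface text tells. Its arguments: {"type":"object","properties":{"targets":{"type":"array"},"squeeze":{"type":"number"}},"required":["targets"]}

```bash
mkdir -p pics
python3 - <<'E'
from rig import env,get_image
import cv2,pickle
for n in ("scene","side","wrist"):
    d=get_image(n); pickle.dump(d,open(f"pics/{n}0.pkl","wb")); cv2.imwrite(f"pics/{n}0.png",d["img"][:,:,::-1])
o=env.observe(); print(o, env.tip_reach)
E
```

```text
{'time_s': 0.15, 'q': array([ 5.17776318e+01,  2.18316239e+01,  7.43714364e+01,  5.78737119e-04,
        8.38572231e+01, -1.23336583e+01]), 'qvel': array([-0.06096458, -0.09327573, -0.19670041, -0.16104685, -0.02429979,
       -0.05890113]), 'joint_efforts': array([ 2.64609327e-03, -4.48628783e+01, -2.31344944e+01, -3.09290215e-05,
        3.77916265e-03,  7.30602369e-05]), 'position': array([0.24000385, 0.49465911, 0.25287794]), 'tool_rot': array([[ 8.99643282e-01, -6.58866680e-04,  4.36625161e-01],
       [-4.36625595e-01, -8.20366120e-04,  8.99642938e-01],
       [-2.34552267e-04, -9.99999446e-01, -1.02571492e-03]]), 'ft_force': array([ 0.58341201, -1.21154459,  0.26307909]), 'wrist_torque': array([0.02732478, 0.02487655, 0.0309441 ]), 'grip_width': 0.08541964680765161} 0.022
```

View pics/scene0.png

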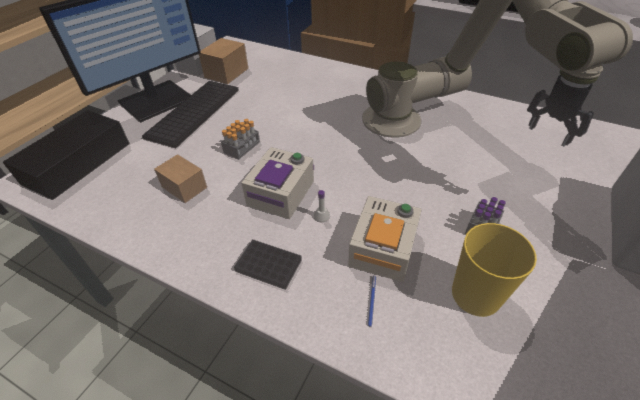

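View pics/side0.png

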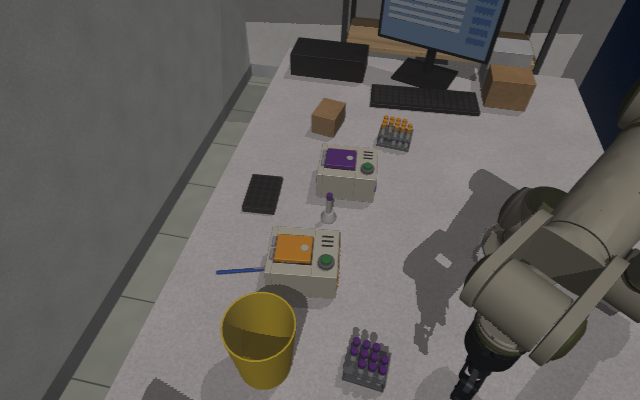

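View pics/wrist0.png

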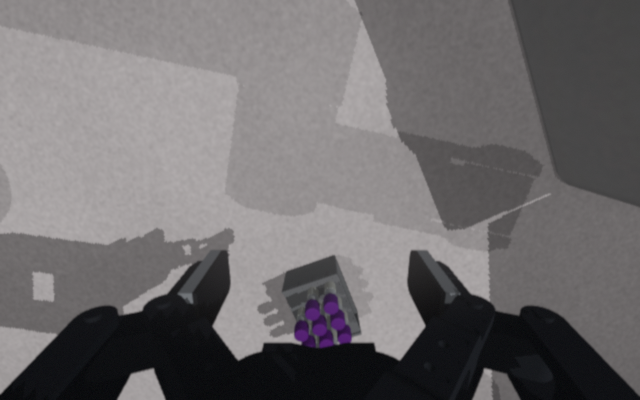

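The scene view shows the purple hatch around (274,174) with its button at (297,158). In the side view they are around (341,159) and (367,168). I'll zoom in and triangulate.

```bash
cat > h.py <<'E'
import numpy as np,cv2,pickle
def load(n): return pickle.load(open(f"pics/{n}.pkl","rb"))
def ray(d,uv):
    R,_=cv2.Rodrigues(np.array(d["rvec"],float)); t=np.array(d["tvec"],float).ravel()
    v=np.array([(uv[0]-d["cx"])/d["fx"],(uv[1]-d["cy"])/d["fy"],1.]); return -R.T@t, R.T@v
def onz(d,uv,z):
    c,r=ray(d,uv); return c+r*(z-c[2])/r[2]
def proj(d,p):
    K=np.array([[d["fx"],0,d["cx"]],[0,d["fy"],d["cy"]],[0,0,1.]])
    return cv2.projectPoints(np.array(p,float).reshape(-1,1,3),np.array(d["rvec"],float),np.array(d["tvec"],float),K,None)[0].reshape(-1,2)
E
python3 - <<'E'
from h import *
for n,(x0,y0,x1,y1) in (("scene0",(225,130,325,230)),("side0",(305,130,395,220))):
    d=load(n); im=d["img"]; hsv=cv2.cvtColor(im,cv2.COLOR_RGB2HSV)
    for nm,lo,hi,z in (("green",(60,80,30),(95,255,255),.118),("purple",(125,80,30),(150,255,255),.112)):
        m=cv2.inRange(hsv,lo,hi); k,l,s,c=cv2.connectedComponentsWithStats(m)
        for i in range(1,k):
            if s[i,4]>15 : print(n,nm,c[i].round(1),s[i],onz(d,c[i],z).round(4))
    cv2.imwrite(f"pics/{n}_z.png",cv2.resize(im[y0:y1,x0:x1,::-1],None,fx=6,fy=6,interpolation=cv2.INTER_CUBIC))
E
```

```text
scene0 green [297.  155.4] [294 154   7   4  22] [ 0.471  -0.1432  0.118 ]
scene0 green [405.6 207.1] [402 205   8   5  33] [0.5303 0.2201 0.118 ]
scene0 purple [273.8 173. ] [256 160  36  26 532] [ 0.5647 -0.1683  0.112 ]
scene0 purple [320.9 192.6] [319 191   5   5  18] [ 0.5756 -0.0082  0.112 ]
scene0 purple [502.1 201.7] [500 200   5   4  16] [0.3912 0.4452 0.112 ]
scene0 purple [492.  203.3] [490 202   5   4  18] [0.4093 0.4221 0.112 ]
scene0 purple [482.  205.4] [479 204   6   4  20] [0.4289 0.3996 0.112 ]
scene0 purple [500.1 206.4] [498 205   5   4  19] [0.4114 0.4435 0.112 ]
scene0 purple [489.9 208.5] [487 207   6   4  21] [0.431  0.4205 0.112 ]
scene0 purple [479.5 210.5] [477 209   6   4  22] [0.4505 0.3975 0.112 ]
scene0 purple [497.8 211.7] [495 210   6   5  21] [0.4335 0.4413 0.112 ]
scene0 purple [487.7 213.8] [485 212   6   5  23] [0.4528 0.419  0.112 ]
side0 green [367.3 165.9] [364 163   8   7  45] [ 0.4718 -0.1381  0.118 ]
side0 green [325.6 259.3] [321 255  10  10  81] [0.5312 0.2235 0.118 ]
side0 purple [340.  158.5] [325 148  31  22 531] [ 0.5583 -0.1601  0.112 ]
side0 purple [329.1 196.4] [327 193   6   8  38] [0.562 0.006 0.112]
side0 purple [355.  346.2] [351 337  10  19 117] [0.4304 0.4237 0.112 ]
side0 purple [363.7 354.3] [358 340  12  29 192] [0.4103 0.4372 0.112 ]
side0 purple [373.8 357.3] [368 343  13  29 199] [0.389  0.4391 0.112 ]
side0 purple [383.3 364.7] [379 355  10  20 133] [0.3684 0.4502 0.112 ]
```

View pics/scene0_z.png

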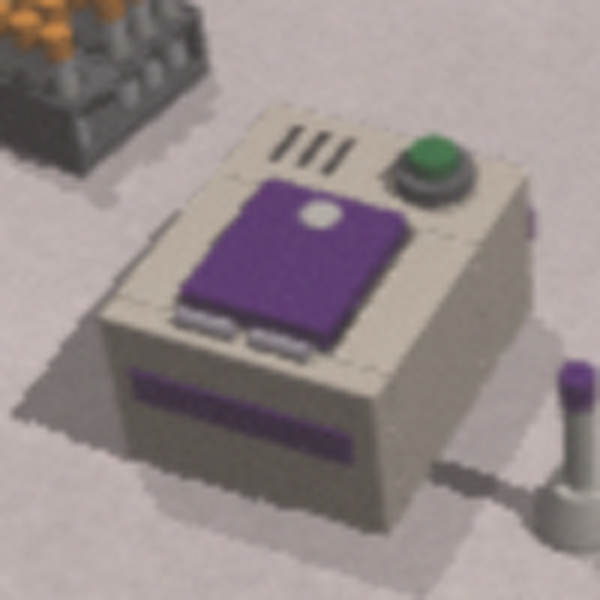

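View pics/side0_z.png

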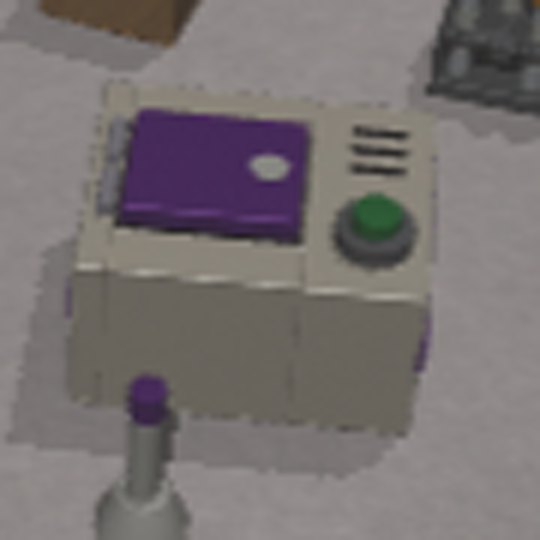

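Run:
```python
from h import *
a,b=load("scene0"),load("side0")
S=lambda u,v:(225+(u+.5)/6-.5,130+(v+.5)/6-.5)
T=lambda u,v:(305+(u+.5)/6-.5,130+(v+.5)/6-.5)
p1,p2=onz(a,S(320,214),.112),onz(b,T(270,167),.112)
b1,b2=onz(a,S(434,153),.118),onz(b,T(378,216),.118)
print(p1,p2,b1,b2)
P=(p1+p2)/2;B=(b1+b2)/2
# deck corners scene: front-right(277,105) front-left(528,175) back-left(375,397) back-right(102,318)
c=[onz(a,S(*q),.1) for q in((277,105),(528,175),(375,397),(102,318))]
c2=[onz(b,T(*q),.1) for q in((440,110),(430,303),(78,270),(105,82))]
for q in (c,c2):
    print(np.round(q,4)); 
    f=(q[2]-q[1]+q[3]-q[0]); l=(q[1]-q[0]+q[2]-q[3])
    print("yaw",np.degrees(np.arctan2(f[1],f[0])),np.degrees(np.arctan2(l[1],l[0]))-90,"cen",np.mean(q,0),np.linalg.norm(f)/2,np.linalg.norm(l)/2)
# yaw from press->button: local press x = ? hatch: hinge end..; 
print("P",P,"B",B,"d",B-P)
# stand tube
print(onz(a,(320.9,192.6),.103),onz(b,(329.1,194.5),.103))
```

```text
[ 0.52989199 -0.17553015  0.112     ] [ 0.53012585 -0.17181367  0.112     ] [ 0.4699617  -0.14412692  0.118     ] [ 0.47103686 -0.13960307  0.118     ]
[[ 0.4535 -0.2504  0.1   ]
 [ 0.4456 -0.1039  0.1   ]
 [ 0.618  -0.0929  0.1   ]
 [ 0.6301 -0.2383  0.1   ]]
yaw 3.7690177761177917 3.924775924745461 cen [ 0.53678543 -0.17137054  0.1       ] 0.17491015645331345 0.1462826501250409
[[ 0.449  -0.2516  0.1   ]
 [ 0.4388 -0.1015  0.1   ]
 [ 0.6138 -0.0871  0.1   ]
 [ 0.6289 -0.2356  0.1   ]]
yaw 4.899271072597639 4.854714034220137 cen [ 0.53261385 -0.16895734  0.1       ] 0.17811718163953788 0.14984601584369547
P [ 0.53000892 -0.17367191  0.112     ] B [ 0.47049928 -0.14186499  0.118     ] d [-0.05950964  0.03180692  0.006     ]
[ 0.56787963 -0.01245506  0.103     ] [ 0.56459013 -0.00977902  0.103     ]
```

Request:
{"api": "carry_out", "payload": {
  "targets": [
    [[1,0,0,10,0,0,0],[1,16,-37,10,0,0,2],[1,32,-74,10,0,0,4],[1,48,-111,10,0,0,6],[1,64,-148,10,0,0,8],[1,80,-185,10,0,0,10],[1,96,-222,10,0,0,12],[1,112,-259,10,0,0,14],[1,128,-296,10,0,0,16],[1,144,-333,10,0,0,18],[1,160,-370,10,0,0,20],[1,176,-407,10,0,0,22],[1,192,-444,10,0,0,24],[1,208,-481,10,0,0,26],[1,224,-518,10,0,0,28],[1,240,-555,10,0,0,30],[1,256,-592,10,0,0,30],[1,273,-630,10,0,0,30],[1,290,-668,10,0,0,30],[1,290,-668,10,0,0,30]]
  ],
  "squeeze": 60
}}

```text
time_s: 1.82
position: [0.5317, -0.1792, 0.2618]
tool_rot: [[0.998, -0.001, -0.067], [0.067, -0.001, 0.998], [-0.001, -1.0, -0.001]]
ft_force: [-0.7, 0.6, -1.3]
grip_width: -0.0001
```

```bash
cat > look.py <<'E'
import sys
from rig import env,get_image
import cv2,pickle
k=sys.argv[1]
for n in sys.argv[2:]:
    d=get_image(n); pickle.dump(d,open(f"pics/{n}{k}.pkl","wb")); cv2.imwrite(f"pics/{n}{k}.png",d["img"][:,:,::-1])
o=env.observe()
for s in ("time_s","position","ft_force","grip_width","tool_rot","q"): print(s,o[s].round(4) if hasattr(o[s],'round') else o[s])
E
python3 look.py 1 wrist side scene
```

```text
time_s 1.9667
position [ 0.5299 -0.1732  0.2628]
ft_force [-0.8123  0.0458 -0.7013]
grip_width 0.00018091345120816178
tool_rot [[ 9.975e-01 -1.100e-03 -7.110e-02]
 [ 7.110e-02  8.000e-04  9.975e-01]
 [-1.000e-03 -1.000e+00  9.000e-04]]
q [-3.027240e+01  2.222330e+01  7.207720e+01  1.000000e-02  8.577750e+01
 -1.243488e+02]
```

View pics/wrist1.png

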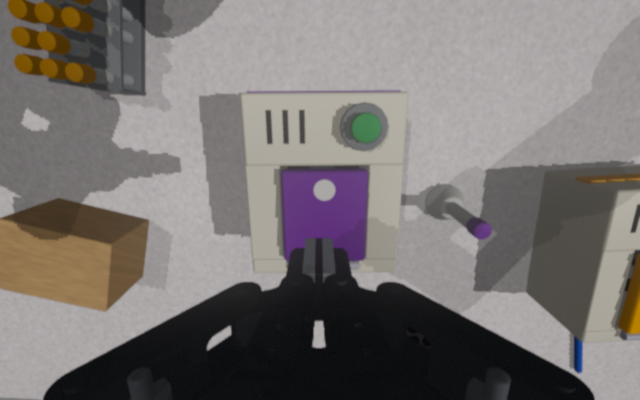

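View pics/side1.png

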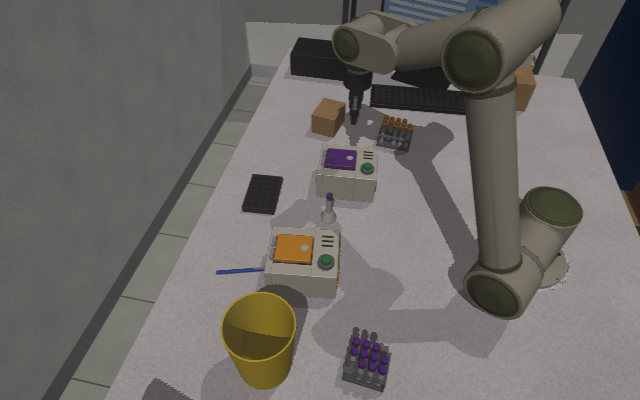

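The wrist view shows the white disc at (325,190), the button at (366,127) and the closed fingertips near (319,245). I'll use it as a third measurement.

Run:
```python
from h import *
d=load("wrist1"); im=d["img"]; hsv=cv2.cvtColor(im,cv2.COLOR_RGB2HSV)
m=cv2.inRange(hsv,(55,80,30),(95,255,255)); k,l,s,c=cv2.connectedComponentsWithStats(m); i=1+s[1:,4].argmax(); print(s[i],c[i],onz(d,c[i],.118))
w=cv2.inRange(hsv,(0,0,120),(179,60,255)); w[:178]=0; w[202:]=0; w[:,:308]=0; w[:,342:]=0
k,l,s,c=cv2.connectedComponentsWithStats(w); i=1+s[1:,4].argmax(); print(s[i],c[i],onz(d,c[i],.112))
# tip predicted
print(proj(d,[0.53,-.1735,.241]))
```

```text
[352 113  29  30 667] [365.64617691 127.35532234] [ 0.47218115 -0.14384143  0.118     ]
[313 179  23  22 391] [324.04859335 189.56521739] [ 0.53068513 -0.17494995  0.112     ]
[[330.94826661 253.62996484]]
```

```bash
python3 look.py 2 wrist scene
python3 - <<'E'
from h import *
d=load("wrist2"); im=d["img"]; hsv=cv2.cvtColor(im,cv2.COLOR_RGB2HSV)
m=cv2.inRange(hsv,(55,80,30),(95,255,255)); k,l,s,c=cv2.connectedComponentsWithStats(m); i=1+s[1:,4].argmax(); print(s[i],c[i],onz(d,c[i],.118))
m=cv2.inRange(hsv,(125,80,30),(150,255,255)); k,l,s,c=cv2.connectedComponentsWithStats(m); i=1+s[1:,4].argmax(); print(s[i])
x,y,ww,h,_=s[i]
w=cv2.inRange(hsv,(0,0,120),(179,60,255)); w[:y+6]=0; w[y+38:]=0; w[:,:x+10]=0; w[:,x+ww-10:]=0
k,l,s,c=cv2.connectedComponentsWithStats(w); i=1+s[1:,4].argmax(); print(s[i],c[i],onz(d,c[i],.112))
print(proj(d,[0.53,-.1735,.241]))
cv2.imwrite("pics/w2z.png",cv2.resize(im[140:300,230:430,::-1],None,fx=4,fy=4))
E
```

```text
time_s 2.0667
position [ 0.5298 -0.1722  0.2634]
ft_force [-0.7096 -0.3159 -0.1745]
grip_width 0.00010218207774962475
tool_rot [[ 9.973e-01 -2.000e-04 -7.280e-02]
 [ 7.280e-02  3.000e-04  9.973e-01]
 [-2.000e-04 -1.000e+00  3.000e-04]]
q [-3.018230e+01  2.213390e+01  7.211110e+01  8.200000e-03  8.577230e+01
 -1.243558e+02]
[344 116  29  29 657] [357.6347032  129.52511416] [ 0.47239098 -0.14418613  0.118     ]
[ 274  171   86   91 6073]
[306 181  22  21 380] [316.57894737 191.05789474] [ 0.53085694 -0.17532684  0.112     ]
[[318.80655213 255.37762412]]
```

View pics/w2z.png

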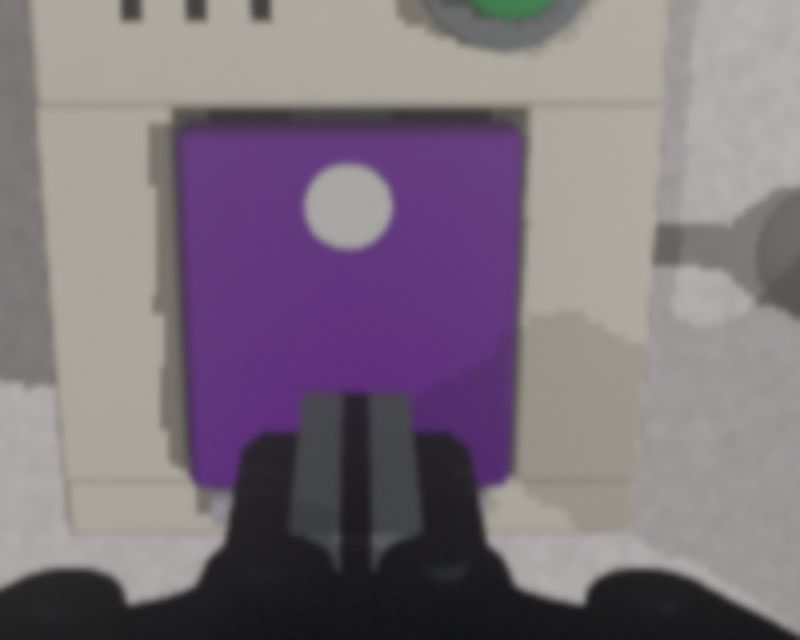

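View pics/scene2.png

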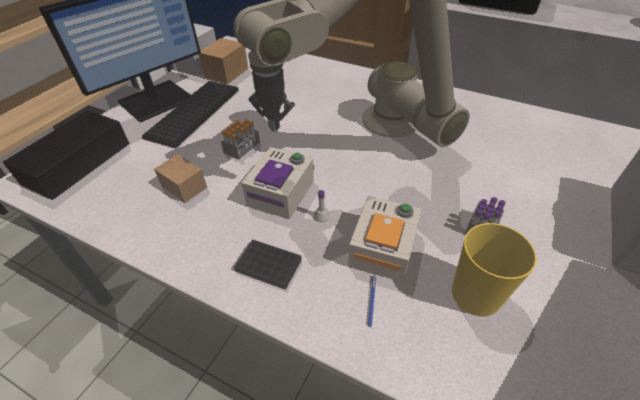

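Request:
{"api": "carry_out", "payload": {
  "targets": [
    [[1,0,-1.5,-30,0,0,0],[1,0.5,-1.5,-60,0,0,0],[1,0.5,-1.5,-90,0,0,0],[1,0.5,-1.5,-110,0,0,0],[1,0.5,-1.5,-120,0,0,0],[1,0.5,-1.5,-124,0,0,0],[1,0.5,-1.5,-124,0,0,0],[1,0.5,-1.5,-124,0,0,0],[1,0.5,-1.5,-124,0,0,0]]
  ]
}}

```text
time_s: 2.82
position: [0.5312, -0.1748, 0.1408]
tool_rot: [[0.997, 0.002, -0.072], [0.072, -0.001, 0.997], [0.002, -1.0, -0.002]]
ft_force: [0.1, 0.5, -1.0]
grip_width: 0.0001
```

```bash
python3 look.py 3 wrist side; python3 -c "
import cv2
a=cv2.imread('pics/side3.png')[90:220,290:410];cv2.imwrite('pics/s3z.png',cv2.resize(a,None,fx=4.5,fy=4.5,interpolation=2))"
```

```text
time_s 2.9167
position [ 0.531  -0.1748  0.1404]
ft_force [-0.0996  1.1804 -0.5353]
grip_width -0.00021207541179440981
tool_rot [[ 0.9974  0.0018 -0.0718]
 [ 0.0718 -0.001   0.9974]
 [ 0.0017 -1.     -0.0012]]
q [-3.035870e+01  2.871590e+01  8.294950e+01 -4.000000e-04  6.821720e+01
 -1.244782e+02]
```

View pics/wrist3.png

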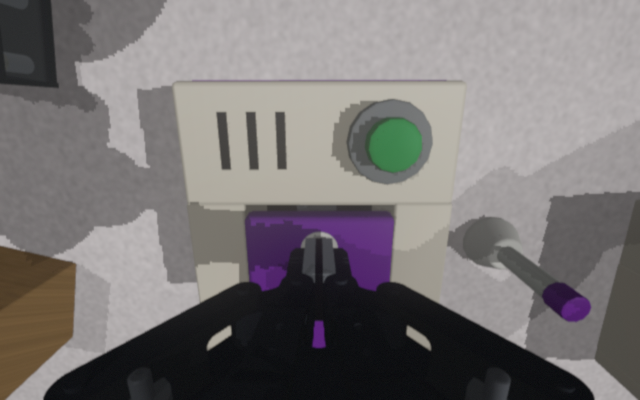

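View pics/s3z.png

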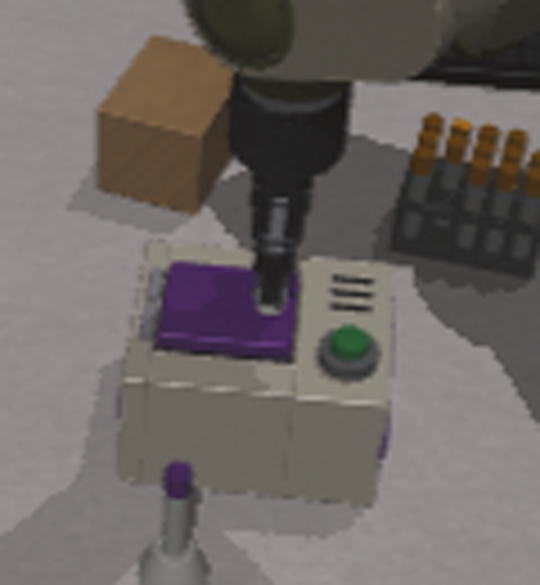

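The fingertip sits over the white disc (wrist ~(319,240)). I'll press in small steps.

Request:
{"api": "carry_out", "payload": {
  "targets": [
    [[1,0,0,-2,0,0,0],[1,0,0,-4,0,0,0],[1,0,0,-6,0,0,0],[1,0,0,-8,0,0,0],[1,0,0,-8,0,0,0]]
  ]
}}

```text
time_s: 3.33
position: [0.5303, -0.1748, 0.131]
tool_rot: [[0.997, -0.001, -0.072], [0.072, 0.0, 0.997], [-0.001, -1.0, 0.0]]
ft_force: [-1.9, 0.4, 2.7]
grip_width: 0.0003
```

Request:
{"api": "carry_out", "payload": {
  "targets": [
    [[1,0,0,-1,0,0,0],[1,0,0,-2,0,0,0],[1,0,0,-3,0,0,0],[1,0,0,-3,0,0,0]]
  ]
}}

```text
time_s: 3.67
position: [0.5305, -0.1747, 0.1281]
tool_rot: [[0.997, -0.0, -0.072], [0.072, 0.0, 0.997], [-0.0, -1.0, 0.0]]
ft_force: [-3.1, -1.0, 3.3]
grip_width: 0.0
```

Request:
{"api": "carry_out", "payload": {
  "targets": [
    [[1,0,0,-1,0,0,0],[1,0,0,-2,0,0,0],[1,0,0,-2,0,0,0]]
  ]
}}

```text
time_s: 3.92
position: [0.5306, -0.1748, 0.1274]
tool_rot: [[0.997, 0.001, -0.072], [0.072, -0.001, 0.997], [0.001, -1.0, -0.001]]
ft_force: [-6.3, 1.6, 12.3]
grip_width: -0.0001
```

Force jumped to 12 N, so the hatch is on its hard stop, past the trip point. Lifting off now, straight up.

Request:
{"api": "carry_out", "payload": {
  "targets": [
    [[1,0,0,10,0,0,0],[1,0,0,30,0,0,0],[1,0,0,60,0,0,0],[1,0,0,90,0,0,0],[1,0,0,120,0,0,0],[1,0,0,130,0,0,0],[1,0,0,130,0,0,0],[1,0,0,130,0,0,0],[1,0,0,130,0,0,0],[1,0,0,130,0,0,0],[1,0,0,130,0,0,0],[1,0,0,130,0,0,0]]
  ]
}}

```text
time_s: 4.92
position: [0.5305, -0.1746, 0.2556]
tool_rot: [[0.997, -0.001, -0.072], [0.072, 0.001, 0.997], [-0.001, -1.0, 0.001]]
ft_force: [0.2, 0.6, -0.0]
grip_width: -0.0001
```

```bash
python3 look.py 4 wrist side; python3 -c "
import cv2
a=cv2.imread('pics/side4.png')[90:220,290:410];cv2.imwrite('pics/s4z.png',cv2.resize(a,None,fx=4.5,fy=4.5,interpolation=2))"
```

```text
time_s 5.0167
position [ 0.5306 -0.1747  0.2559]
ft_force [ 0.6274  0.3904 -0.4025]
grip_width 7.254341705584473e-05
tool_rot [[ 9.974e-01 -6.000e-04 -7.180e-02]
 [ 7.180e-02  4.000e-04  9.974e-01]
 [-6.000e-04 -1.000e+00  4.000e-04]]
q [-3.036490e+01  2.259090e+01  7.264420e+01  1.600000e-03  8.480640e+01
 -1.244802e+02]
```

View pics/wrist4.png

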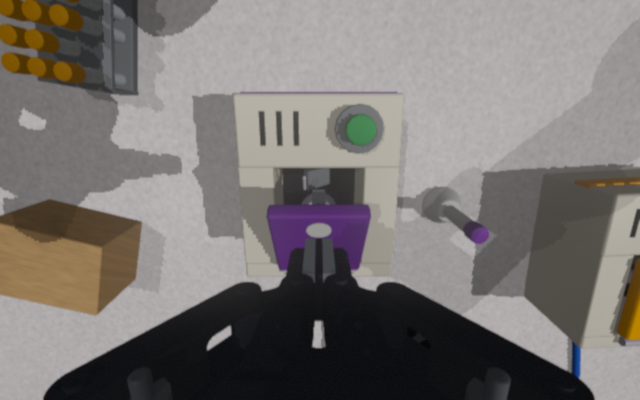

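View pics/s4z.png

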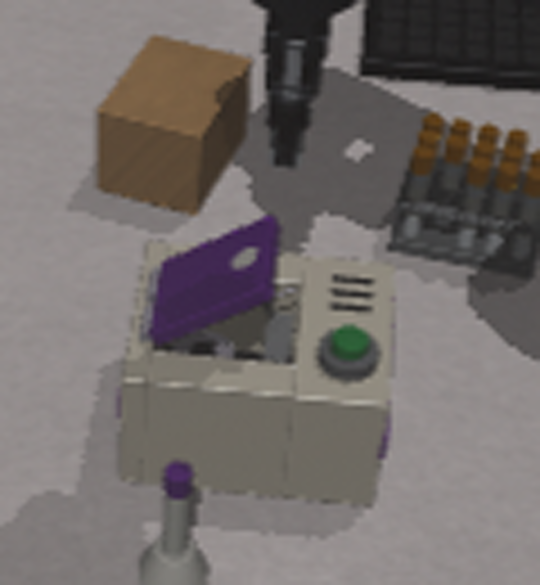

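The hatch is open: in the side zoom its free edge is up at (275,225). I'll move over the button at this height and wait well over a second.

Request:
{"api": "carry_out", "payload": {
  "targets": [
    [[1,-20,10,0,0,0,0],[1,-40,21,0,0,0,0],[1,-59,31,0,0,0,0],[1,-59,31,0,0,0,0],[1,-59,31,0,0,0,0],[1,-59,31,0,0,0,0],[1,-59,31,0,0,0,0],[1,-59,31,0,0,0,0],[1,-59,31,0,0,0,0],[1,-59,31,0,0,0,0],[1,-59,31,0,0,0,0],[1,-59,31,0,0,0,0],[1,-59,31,0,0,0,0],[1,-59,31,0,0,0,0],[1,-59,31,0,0,0,0],[1,-59,31,0,0,0,0],[1,-59,31,0,0,0,0],[1,-59,31,0,0,0,0],[1,-59,31,0,0,0,0],[1,-59,31,0,0,0,0]]
  ]
}}

```text
time_s: 6.68
position: [0.4716, -0.1437, 0.2563]
tool_rot: [[0.997, -0.0, -0.072], [0.072, 0.0, 0.997], [-0.0, -1.0, 0.0]]
ft_force: [0.1, -0.4, -0.2]
grip_width: -0.0001
```

```bash
python3 look.py 5 wrist side
python3 - <<'E'
from h import *
a=cv2.imread('pics/side5.png')[90:220,290:410];cv2.imwrite('pics/s5z.png',cv2.resize(a,None,fx=4.5,fy=4.5,interpolation=2))
d=load("wrist5"); hsv=cv2.cvtColor(d["img"],cv2.COLOR_RGB2HSV)
m=cv2.inRange(hsv,(55,80,30),(95,255,255)); k,l,s,c=cv2.connectedComponentsWithStats(m); i=1+s[1:,4].argmax(); print(s[i],c[i],onz(d,c[i],.118))
for n in("side4","side5"):
    m=cv2.inRange(cv2.cvtColor(load(n)["img"],cv2.COLOR_RGB2HSV),(125,80,30),(150,255,255))[120:190,310:380];print(n,cv2.boundingRect(m),m.sum()//255)
E
```

```text
time_s 6.7833
position [ 0.4716 -0.1437  0.2563]
ft_force [ 0.3738 -0.3544  0.4604]
grip_width -7.533734903312119e-05
tool_rot [[ 0.9974 -0.     -0.0718]
 [ 0.0718 -0.      0.9974]
 [-0.     -1.     -0.    ]]
q [-3.073330e+01  1.594640e+01  8.272650e+01 -1.600000e-03  8.132730e+01
 -1.248492e+02]
[305 182  28  27 600] [318.42166667 194.65166667] [ 0.47252592 -0.14429008  0.118     ]
side4 (13, 18, 29, 28) 461
side5 (13, 18, 29, 28) 456
```

View pics/s5z.png

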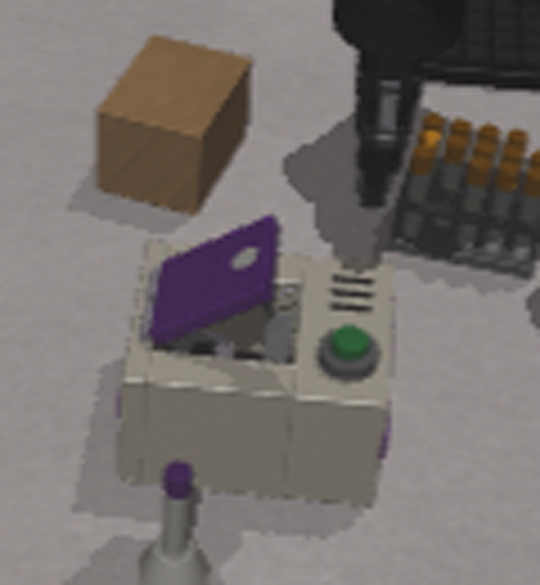

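View pics/wrist5.png

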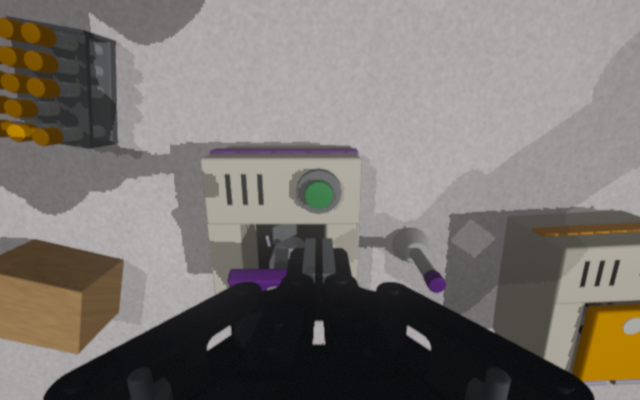

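The hatch is unchanged more than 1.5 s later, and the tool is over the button. Now I'll descend and press.

Request:
{"api": "carry_out", "payload": {
  "targets": [
    [[1,0.5,-0.5,-30,0,0,0],[1,0.5,-0.5,-60,0,0,0],[1,0.5,-0.5,-90,0,0,0],[1,0.5,-0.5,-104,0,0,0],[1,0.5,-0.5,-110,0,0,0],[1,0.5,-0.5,-112,0,0,0],[1,0.5,-0.5,-114,0,0,0],[1,0.5,-0.5,-116,0,0,0],[1,0.5,-0.5,-118,0,0,0],[1,0.5,-0.5,-120,0,0,0],[1,0.5,-0.5,-120,0,0,0]]
  ]
}}

```text
time_s: 7.7
position: [0.4726, -0.1444, 0.1379]
tool_rot: [[0.997, 0.002, -0.072], [0.072, -0.001, 0.997], [0.002, -1.0, -0.002]]
ft_force: [-3.7, 1.1, 12.6]
grip_width: -0.0001
```

12.6 N at only about 2 mm of nominal sink doesn't fit the button's 5 N, so I'm looking before going on.

```bash
python3 look.py 6 wrist side scene
python3 - <<'E'
import cv2
a=cv2.imread('pics/side6.png')[90:220,290:410];cv2.imwrite('pics/s6z.png',cv2.resize(a,None,fx=4.5,fy=4.5,interpolation=2))
a=cv2.imread('pics/scene6.png')[90:230,210:340];cv2.imwrite('pics/c6z.png',cv2.resize(a,None,fx=4.2,fy=4.2,interpolation=2))
E
```

```text
time_s 7.85
position [ 0.4725 -0.1444  0.1379]
ft_force [-3.5207  1.7041 14.1347]
grip_width -6.944697281175063e-05
tool_rot [[ 0.9974  0.0023 -0.0718]
 [ 0.0718 -0.0015  0.9974]
 [ 0.0022 -1.     -0.0017]]
q [-3.075040e+01  2.330700e+01  9.346480e+01 -5.400000e-03  6.306950e+01
 -1.248681e+02]
```

View pics/s6z.png

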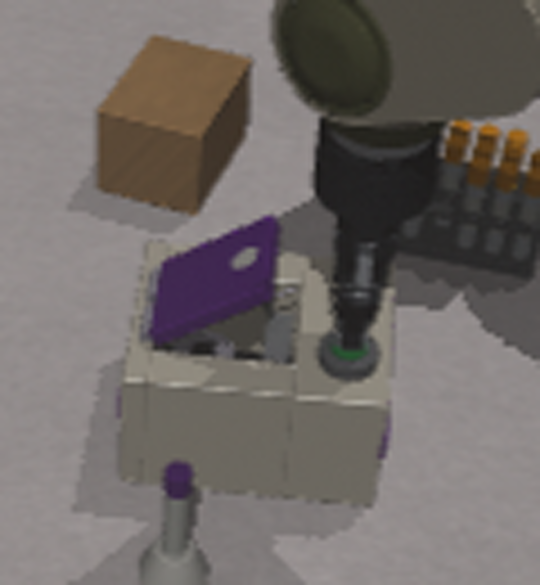

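View pics/wrist6.png

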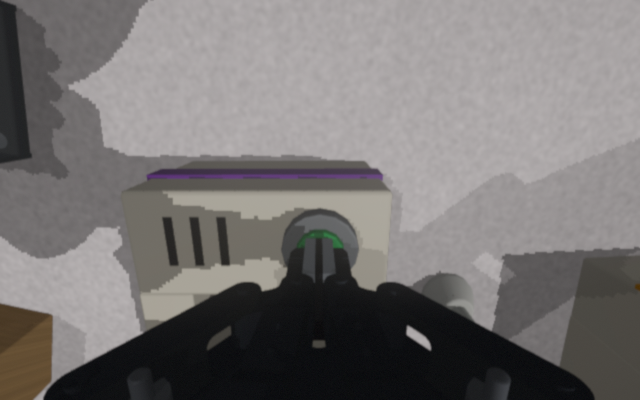

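View pics/c6z.png

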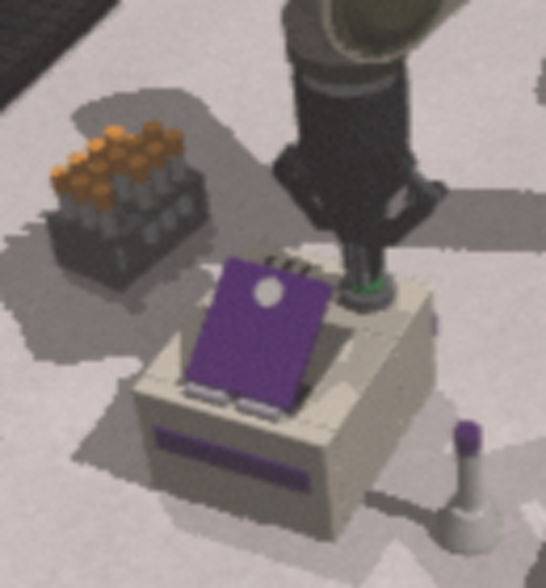

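Run:
```python
from h import *
from rig import env
o=env.observe(); print(o["ft_force"],o["wrist_torque"],o["joint_efforts"])
t=np.linspace(0,2*np.pi,73)
B=np.array([.4722,-.144])
for n in("scene2","scene6","side4","side5","side6","wrist6"):
    d=load(n); m=cv2.inRange(cv2.cvtColor(d["img"],cv2.COLOR_RGB2HSV),(50,60,25),(95,255,255))
    c=proj(d,[[*B,.115]])[0].astype(int); 
    mm=np.zeros_like(m); r=45 if 'wrist' in n else 12
    mm[max(c[1]-r,0):c[1]+r,c[0]-r:c[0]+r]=m[max(c[1]-r,0):c[1]+r,c[0]-r:c[0]+r]
    print(n,cv2.boundingRect(mm),(mm>0).sum(), "cols/rows max", [ (int(np.where(mm.any(1))[0].min()),int(np.where(mm.any(1))[0].max()))])
    for z in(.118,.116,.112,.108):
        p=proj(d,np.c_[B[0]+.013*np.cos(t),B[1]+.013*np.sin(t),np.full(73,z)]); print("  ",z,p.min(0).round(1),p.max(0).round(1))
im=load("scene6")["img"][135:175,275:320,::-1]; im2=load("side6")["img"][150:185,345:390,::-1]; im3=load("wrist6")["img"][200:290,260:380,::-1]
cv2.imwrite("pics/a6.png",cv2.resize(im,None,fx=12,fy=12,interpolation=2));cv2.imwrite("pics/b6.png",cv2.resize(im3,None,fx=6,fy=6,interpolation=2))
cv2.imwrite("pics/c6.png",cv2.resize(im2,None,fx=12,fy=12,interpolation=2))
```

```text
[-3.52067078  1.70412043 14.13469202] [0.33204851 0.64262665 0.01664033] [-3.38812843e-01 -3.50770390e+01 -1.68041521e+01  6.70023705e-02
 -1.05553173e+00  1.23635593e-03]
scene2 (293, 153, 8, 6) 38 cols/rows max [(153, 158)]
   0.118 [292.3 152.8] [300.9 158.3]
   0.116 [292.3 153.3] [300.9 158.8]
   0.112 [292.4 154.3] [301.  159.8]
   0.108 [292.5 155.3] [301.1 160.8]
scene6 (294, 156, 7, 4) 12 cols/rows max [(156, 159)]
   0.118 [292.3 152.8] [300.9 158.3]
   0.116 [292.3 153.3] [300.9 158.8]
   0.112 [292.4 154.3] [301.  159.8]
   0.108 [292.5 155.3] [301.1 160.8]
side4 (364, 162, 8, 8) 52 cols/rows max [(162, 169)]
   0.118 [363.1 161.7] [371.7 167.5]
   0.116 [363.  162.2] [371.6 168. ]
   0.112 [362.9 163.2] [371.5 169. ]
   0.108 [362.7 164.2] [371.3 169.9]
side5 (364, 162, 8, 8) 52 cols/rows max [(162, 169)]
   0.118 [363.1 161.7] [371.7 167.5]
   0.116 [363.  162.2] [371.6 168. ]
   0.112 [362.9 163.2] [371.5 169. ]
   0.108 [362.7 164.2] [371.3 169.9]
side6 (364, 167, 7, 3) 14 cols/rows max [(167, 169)]
   0.118 [363.1 161.7] [371.7 167.5]
   0.116 [363.  162.2] [371.6 168. ]
   0.112 [362.9 163.2] [371.5 169. ]
   0.108 [362.7 164.2] [371.3 169.9]
wrist6 (297, 230, 47, 19) 396 cols/rows max [(230, 248)]
   0.118 [295.1 232.7] [345.9 278.6]
   0.116 [295.4 231.2] [345.5 276.5]
   0.112 [295.9 228.1] [344.9 272.6]
   0.108 [296.5 225.2] [344.3 268.8]
```

View pics/a6.png

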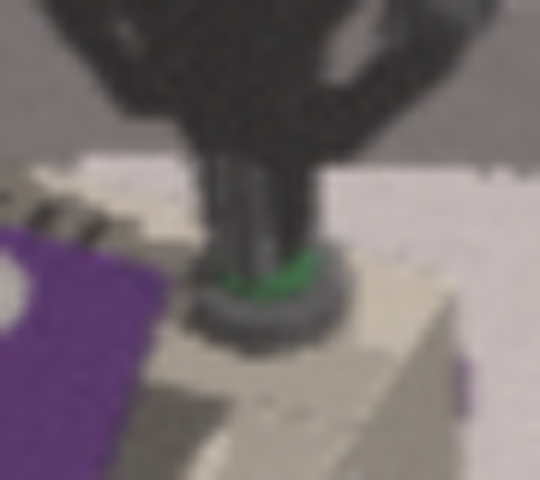

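View pics/b6.png

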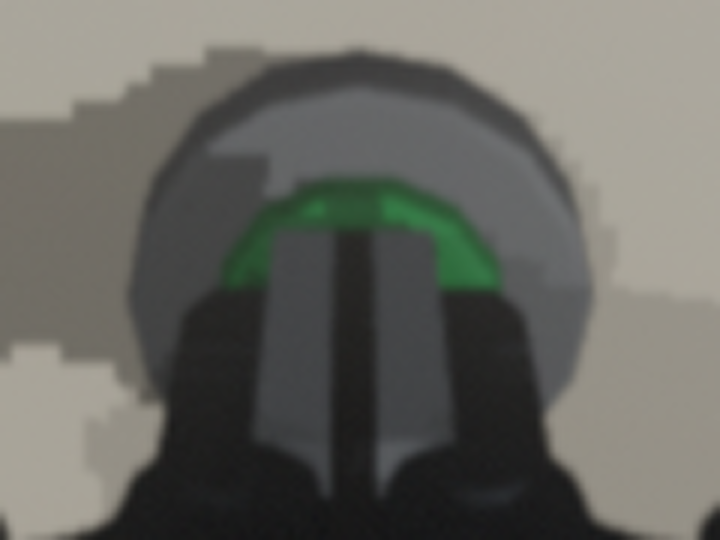

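View pics/c6.png

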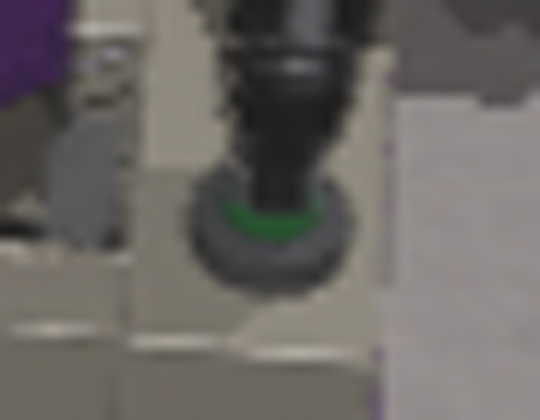

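Run:
```python
from h import *
d=load("wrist6"); B=np.array([.4722,-.144])
f=np.array([-.9974,-.0718])
for z in(.1,.105,.108,.110,.112,.114,.116,.118):
    print(z,[ (round(r*1e3),proj(d,[[*(B+f*r),z]])[0].round(1).tolist()) for r in(.013,.018,.020,.022)])
for n,(x0,y0,x1,y1) in(("wrist6",(270,200,370,275)),("wrist3",(340,90,440,190)),("wrist5",(290,160,350,220))):
    im=load(n)["img"][y0:y1,x0:x1,::-1]; k=int(600/max(im.shape[:2])); cv2.imwrite(f"pics/q_{n}.png",cv2.resize(im,None,fx=k,fy=k,interpolation=2))
```

```text
0.1 [(13, [320.4, 219.9]), (18, [320.4, 211.4]), (20, [320.4, 207.9]), (22, [320.4, 204.5])]
0.105 [(13, [320.4, 223.2]), (18, [320.4, 214.5]), (20, [320.4, 210.9]), (22, [320.4, 207.4])]
0.108 [(13, [320.4, 225.2]), (18, [320.4, 216.4]), (20, [320.4, 212.8]), (22, [320.4, 209.2])]
0.11 [(13, [320.4, 226.7]), (18, [320.5, 217.7]), (20, [320.5, 214.1]), (22, [320.5, 210.5])]
0.112 [(13, [320.4, 228.1]), (18, [320.5, 219.1]), (20, [320.5, 215.4]), (22, [320.5, 211.7])]
0.114 [(13, [320.5, 229.6]), (18, [320.5, 220.5]), (20, [320.5, 216.8]), (22, [320.5, 213.1])]
0.116 [(13, [320.5, 231.2]), (18, [320.5, 221.9]), (20, [320.5, 218.2]), (22, [320.5, 214.4])]
0.118 [(13, [320.5, 232.7]), (18, [320.5, 223.4]), (20, [320.5, 219.6]), (22, [320.5, 215.8])]
```

View pics/q_wrist3.png

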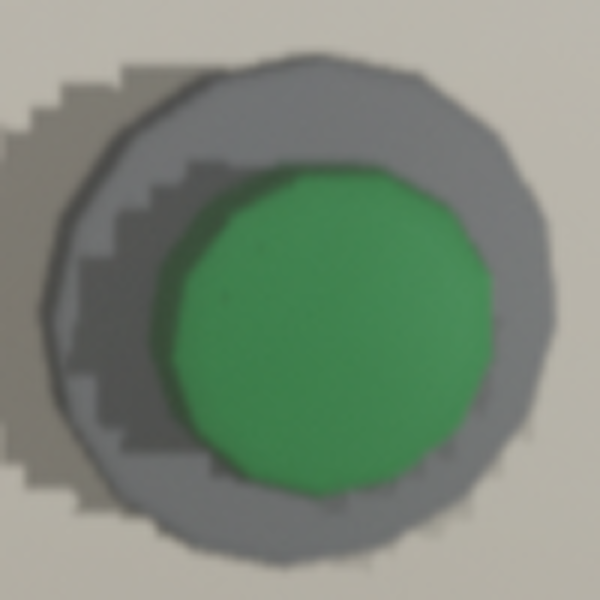

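View pics/q_wrist6.png

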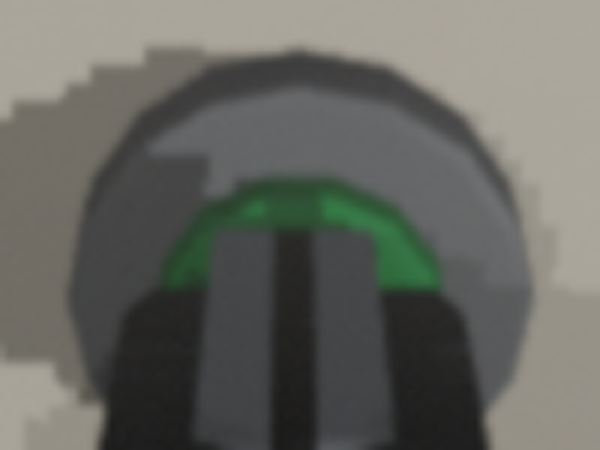

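Run:
```python
from h import *
from scipy.optimize import least_squares
obs=[]
for n in("wrist2","wrist3","wrist4","wrist5"):
    d=load(n); hsv=cv2.cvtColor(d["img"],cv2.COLOR_RGB2HSV)
    g=hsv[...,2]; m=cv2.inRange(hsv,(55,80,90),(95,255,255)); k,l,s,c=cv2.connectedComponentsWithStats(m); i=1+s[1:,4].argmax(); 
    obs.append((d,c[i])); print(n,s[i],c[i])
def res(p): return np.concatenate([proj(d,p)[0]-c for d,c in obs])
r=least_squares(res,[.472,-.144,.118]); print("top",r.x,r.fun.round(2))
# disc of hatch closed from wrist2 only; ring check: deck slots
```

```text
wrist2 [344 116  29  29 657] [357.6347032  129.52511416]
wrist3 [ 369  118   53   54 2247] [394.97329773 144.73609257]
wrist4 [346 115  30  30 700] [360.67       129.38714286]
wrist5 [305 182  28  27 599] [318.44073456 194.66444073]
top [ 0.47209396 -0.14431142  0.11974136] [ 0.15 -0.22 -0.14  0.15  0.12 -0.12 -0.01  0.06]
```

Request:
{"api": "carry_out", "payload": {
  "targets": [
    [[1,0,0,1,0,0,0],[1,0,0,1,0,0,0]]
  ]
}}

```text
time_s: 8.02
position: [0.4725, -0.1444, 0.1383]
tool_rot: [[0.997, 0.002, -0.072], [0.072, -0.001, 0.997], [0.002, -1.0, -0.001]]
ft_force: [-1.0, -0.8, 5.1]
grip_width: -0.0001
```

Request:
{"api": "carry_out", "payload": {
  "targets": [
    [[1,0,0,1,0,0,0],[1,0,0,1,0,0,0]]
  ]
}}

```text
time_s: 8.18
position: [0.4725, -0.1444, 0.1389]
tool_rot: [[0.997, 0.002, -0.072], [0.072, -0.001, 0.997], [0.001, -1.0, -0.001]]
ft_force: [-1.2, -0.1, 4.3]
grip_width: 0.0001
```

Request:
{"api": "carry_out", "payload": {
  "targets": [
    [[1,0,0,1.5,0,0,0],[1,0,0,1.5,0,0,0]]
  ]
}}

```text
time_s: 8.35
position: [0.4725, -0.1444, 0.1402]
tool_rot: [[0.997, 0.001, -0.072], [0.072, -0.001, 0.997], [0.001, -1.0, -0.001]]
ft_force: [0.6, -0.2, 3.8]
grip_width: 0.0001
```

Request:
{"api": "carry_out", "payload": {
  "targets": [
    [[1,0,0,1.5,0,0,0],[1,0,0,1.5,0,0,0]]
  ]
}}

```text
time_s: 8.52
position: [0.4725, -0.1444, 0.1416]
tool_rot: [[0.997, 0.001, -0.072], [0.072, -0.001, 0.997], [0.001, -1.0, -0.001]]
ft_force: [2.3, -0.4, 3.1]
grip_width: 0.0001
```

Request:
{"api": "carry_out", "payload": {
  "targets": [
    [[1,0,0,1.5,0,0,0],[1,0,0,1.5,0,0,0]]
  ]
}}

```text
time_s: 8.68
position: [0.4722, -0.1443, 0.1429]
tool_rot: [[0.997, 0.0, -0.072], [0.072, -0.0, 0.997], [0.0, -1.0, -0.0]]
ft_force: [0.4, -0.4, 2.1]
grip_width: 0.0001
```

Request:
{"api": "carry_out", "payload": {
  "targets": [
    [[1,0,0,3,0,0,0],[1,0,0,3,0,0,0]]
  ]
}}

```text
time_s: 8.85
position: [0.4718, -0.144, 0.1459]
tool_rot: [[0.997, -0.001, -0.072], [0.072, 0.0, 0.997], [-0.001, -1.0, 0.001]]
ft_force: [-0.1, -0.6, 0.8]
grip_width: -0.0
```

The force–height curve settles it. The spring runs from about 2 N at 0.1429 m to 5.1 N at 0.1383 m and then meets a rigid stop. So the button was fully down: the tip reaches about 4 mm further than I assumed. Retreating now.

Request:
{"api": "carry_out", "payload": {
  "targets": [
    [[1,0,0,20,0,0,0],[1,0,0,50,0,0,0],[1,0,0,80,0,0,0],[1,0,0,110,0,0,0],[1,-20,0,120,0,0,0],[1,-40,0,120,0,0,0],[1,-60,0,120,0,0,0],[1,-60,0,120,0,0,0],[1,-60,0,120,0,0,0],[1,-60,0,120,0,0,0],[1,-60,0,120,0,0,0]]
  ]
}}

```text
time_s: 9.77
position: [0.4126, -0.1443, 0.2656]
tool_rot: [[0.997, -0.0, -0.072], [0.072, 0.0, 0.997], [-0.0, -1.0, 0.0]]
ft_force: [0.0, 0.3, 0.2]
grip_width: -0.0001
```

```bash
python3 look.py 7 side scene
python3 - <<'E'
from h import *
a=cv2.imread('pics/side7.png')[90:220,290:410];cv2.imwrite('pics/s7z.png',cv2.resize(a,None,fx=4.5,fy=4.5,interpolation=2))
for n in("side0","side5","side7"):
    h=cv2.cvtColor(load(n)["img"],cv2.COLOR_RGB2HSV)
    m=cv2.inRange(h,(125,80,30),(150,255,255))[120:190,310:380]; g=cv2.inRange(h,(60,80,30),(95,255,255))[155:175,355:380]
    print(n,cv2.boundingRect(m),m.sum()//255,cv2.boundingRect(g),g.sum()//255)
E
```

```text
time_s 9.8667
position [ 0.4126 -0.1442  0.2655]
ft_force [-0.9603 -0.0802 -0.5157]
grip_width 2.988850826992949e-05
tool_rot [[ 9.974e-01 -5.000e-04 -7.210e-02]
 [ 7.210e-02  4.000e-04  9.974e-01]
 [-5.000e-04 -1.000e+00  4.000e-04]]
q [-3.486410e+01  9.811800e+00  8.948340e+01  9.000000e-04  8.074040e+01
 -1.290001e+02]
side0 (15, 28, 31, 22) 531 (9, 8, 8, 7) 45
side5 (13, 18, 29, 28) 456 (9, 8, 8, 7) 46
side7 (13, 18, 29, 28) 457 (9, 8, 8, 7) 46
```

View pics/s7z.png

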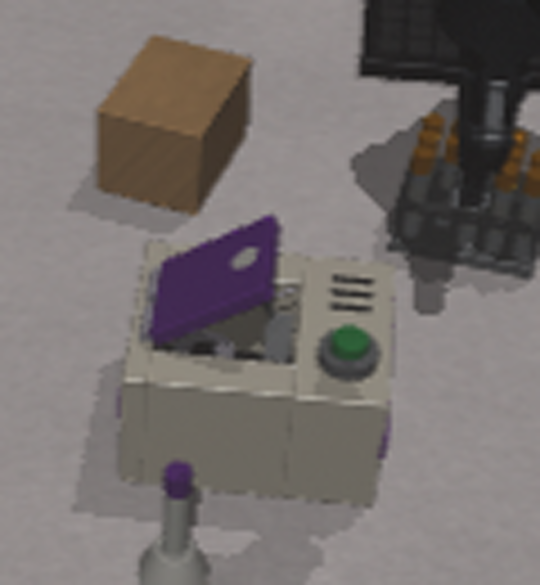

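View pics/scene7.png

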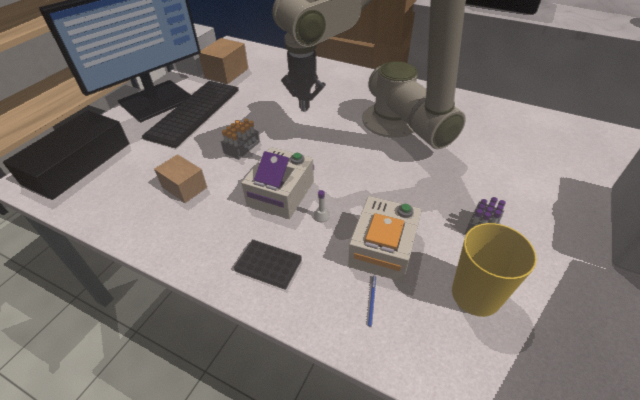

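The hatch stands open, the button is up, the yellow-orange port is shut and nothing on the bench has moved. Handing in.

```bash
python3 -c "
from rig import env
print(env.close_job())"
```

```text
the job is handed in; nothing more can be done
None
```

The purple hatch is open and its green button was pressed fully down and released; I handed the job in at about 10 s. No verdict was reported.

- **Hatch:** I pressed it once at the white spot until it met its stop at about 12 N, then lifted straight up. It popped open and looked the same in the pictures from the pop until the end, including a wait of more than 1.5 s before I went to the button.
- **Button:** I pressed it to its stop at 14 N. On release the spring fell from about 5 N to nothing over roughly 6 mm, which matches its full travel, and the last pictures show it back up.
- **Rest of the bench:** in the last pictures the yellow-orange port is shut, the loose things stand where they were, and the arm is clear of everything.

**Checks that disagreed:**
- The button reached its stop with the tool about 4 mm higher than the stated heights and the 22 mm tip reach predict. The hatch's stop had matched the 22 mm.
- A rough reading of the wrist picture suggested the button was only 2–3 mm down. I went by the force readings instead.

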